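# Cycle three manipulator slides and lock out the one that binds

## Task

First draw all three carriages fully back to their near stops, then run each one forward along its rail to the far stop; one of them will bind part-way: do not force it, leave it where it stuck and leave the two sound ones at their far stops. Then take the stylus from its stand and with it, keeping the fingers off the bank, tip down the far end of the rocker that has the same place in the row as the carriage that binds, leaving the other two rockers alone. Put the stylus back upright in its stand, and do not disturb the jar, box and dish nearby.

Things in the scene. Friction and masses are not known exactly. Their poses are not given: they have to be found in the camera images.
- rig: Fixed rig: grey base plate 240 x 260 x 14 mm with three identical covered rails 85 mm apart (tops at z = 49 mm), each with a grey carriage and an upright black post. Origin: centre of the underside. x runs along the rails from near stop (robot side) to far stop, y to the left, z up. One rail (any) binds: not seen, only felt. 10 N runs a sound carriage; over 45 N counts as forcing.
- bank: Fixed rocker bank: grey box 90 (x) x 150 (y) x 40 mm high with three white rockers in a row along y, 44 mm apart, in the same left-to-right order as the rails, each standing between thin upright aluminium guard fins (3 mm thick, 70 mm long in x, top at z = 58 mm, 41 mm clear between them). It stands to the left or the right of the rig. Origin: centre of the underside; x away from the robot, y to the left, z up. Not to be touched with the fingers.
- stand: Fixed aluminium stylus stand, block 75 x 75 x 60 mm high, upright round hole 22 mm across and 45 mm deep in the centre of its top. On the other side of the rig from the bank. Origin: centre of the underside.
- stand_hole0 (a point): Centre of the mouth of the stand's hole, on the stand's top face (60 mm above the table).
- stylus_center (a point): Centre, half-way up, of the loose steel stylus: a round rod 150 mm long, 16 mm diameter, 80 g; its lower end narrows over 12 mm to a flat-ended tip 10 mm in diameter and 22 mm long. Its z axis runs along the rod, away from the tip, which is 75 mm below this point. It starts upright in the stand, tip down, tip on the hole's floor (15 mm above the table), so that the upper 105 mm stand clear of the stand. Released in the hole it leans a few degrees at most.
- post_left (a point): Middle of the upright black post on the leftmost (+y of the rig) carriage: 20 mm diameter, 47 mm tall, standing on a carriage 54 mm long and 52 mm wide. This point is 23.5 mm below the post's top and 94.5 mm above the table. It moves with the carriage.
- slide_left (a joint): Position of the leftmost (+y of the rig) carriage along its rail in m: 0 at the near stop, 0.090 at the far stop, growing along the rig's +x. It slides with about 2 N of friction and stays where it is left; on a rail that binds it stops dead somewhere between 0.040 and 0.065.
- post_middle (a point): Middle of the upright black post on the middle carriage: 20 mm diameter, 47 mm tall, standing on a carriage 54 mm long and 52 mm wide. This point is 23.5 mm below the post's top and 94.5 mm above the table. It moves with the carriage.
- slide_middle (a joint): Position of the middle carriage along its rail in m: 0 at the near stop, 0.090 at the far stop, growing along the rig's +x. It slides with about 2 N of friction and stays where it is left; on a rail that binds it stops dead somewhere between 0.040 and 0.065.
- post_right (a point): Middle of the upright black post on the rightmost (-y of the rig) carriage: 20 mm diameter, 47 mm tall, standing on a carriage 54 mm long and 52 mm wide. This point is 23.5 mm below the post's top and 94.5 mm above the table. It moves with the carriage.
- slide_right (a joint): Position of the rightmost (-y of the rig) carriage along its rail in m: 0 at the near stop, 0.090 at the far stop, growing along the rig's +x. It slides with about 2 N of friction and stays where it is left; on a rail that binds it stops dead somewhere between 0.040 and 0.065.
- rocker_left (a joint): Tilt of the leftmost rocker in rad: 0 with its far end (bank +x) up, which is in service; 0.44 with its far end pushed down, which is out of service. Rocker 46 (x) x 28 (y) mm, pivot in its middle 48 mm above the table. It takes about 3 N and stays where it is left.
- press_left (a point): Fixed point on the bank at which to press the leftmost rocker's far half straight down: 15 mm beyond its pivot, 56 mm above the table, just at the raised rocker's upper face; the face there is about 7 mm lower once it is flipped.
- rocker_middle (a joint): Tilt of the middle rocker in rad: 0 with its far end (bank +x) up, which is in service; 0.44 with its far end pushed down, which is out of service. Rocker 46 (x) x 28 (y) mm, pivot in its middle 48 mm above the table. It takes about 3 N and stays where it is left.
- press_middle (a point): Fixed point on the bank at which to press the middle rocker's far half straight down: 15 mm beyond its pivot, 56 mm above the table, just at the raised rocker's upper face; the face there is about 7 mm lower once it is flipped.
- rocker_right (a joint): Tilt of the rightmost rocker in rad: 0 with its far end (bank +x) up, which is in service; 0.44 with its far end pushed down, which is out of service. Rocker 46 (x) x 28 (y) mm, pivot in its middle 48 mm above the table. It takes about 3 N and stays where it is left.
- press_right (a point): Fixed point on the bank at which to press the rightmost rocker's far half straight down: 15 mm beyond its pivot, 56 mm above the table, just at the raised rocker's upper face; the face there is about 7 mm lower once it is flipped.
- reagent_mid (a point): Bystander: amber glass jar with black cap, 56 mm diameter, 105 mm tall; point on its axis 20 mm above the table.
- slide_box_mid (a point): Bystander: flat plastic box 80 x 110 x 36 mm; point in its middle 20 mm above the table.
- dish_mid (a point): Bystander: shallow glass dish 90 mm across, 18 mm tall; point on its axis 20 mm above the table.
There are look-alikes about, which are no part of the job. What is shaped like the stand but green or yellow is not meant.

How it is judged (in metres and radians):
On the way, in this order (a step that is already met when the one before it is completed fails the run):
1. all three carriages stand fully back at their near stops (within 6 mm) (value of joint each of slide_left, slide_middle, slide_right below 0.006 m), for 0.1 s.
2. two carriages stand at their far stops (within 6 mm) and the third, which binds, has been run forward to where it sticks (((value of joint slide_left between 0.035 and 0.075 m and value of joint each of slide_middle, slide_right above 0.084 m) or (value of joint slide_middle between 0.035 and 0.075 m and value of joint each of slide_left, slide_right above 0.084 m) or (value of joint slide_right between 0.035 and 0.075 m and value of joint each of slide_left, slide_middle above 0.084 m))), for 0.2 s.
3. the rocker in the same place as the carriage that binds is flipped, far end down, and the other two are not (((value of joint slide_left between 0.035 and 0.075 m and value of joint rocker_left above 0.36 rad and value of joint each of slide_middle, slide_right above 0.084 m and value of joint each of rocker_middle, rocker_right below 0.1 rad) or (value of joint slide_middle between 0.035 and 0.075 m and value of joint rocker_middle above 0.36 rad and value of joint each of slide_left, slide_right above 0.084 m and value of joint each of rocker_left, rocker_right below 0.1 rad) or (value of joint slide_right between 0.035 and 0.075 m and value of joint rocker_right above 0.36 rad and value of joint each of slide_left, slide_middle above 0.084 m and value of joint each of rocker_left, rocker_middle below 0.1 rad))), for 0.2 s.
At the end, for the whole second after the job is handed in: Two carriages within 6 mm of the far stop; the binding one where it stuck (35 to 75 mm from the near stop), its rocker flipped (over 0.36 rad), the other two not (under 0.10 rad); the stylus in its stand's hole, within 8 mm of full depth and 14 degrees of upright (((value of joint slide_left between 0.035 and 0.075 m and value of joint rocker_left above 0.36 rad and value of joint each of slide_middle, slide_right above 0.084 m and value of joint each of rocker_middle, rocker_right below 0.1 rad) or (value of joint slide_middle between 0.035 and 0.075 m and value of joint rocker_middle above 0.36 rad and value of joint each of slide_left, slide_right above 0.084 m and value of joint each of rocker_left, rocker_right below 0.1 rad) or (value of joint slide_right between 0.035 and 0.075 m and value of joint rocker_right above 0.36 rad and value of joint each of slide_left, slide_middle above 0.084 m and value of joint each of rocker_left, rocker_middle below 0.1 rad)) and horizontal distance between stylus_center and stand_hole0 below 0.016 m and z of stylus_center in the frame of stand between 0.08 and 0.098 m and angle between stylus_center's own z axis and vertical below 0.25 rad); the robot touches nothing.
It fails at once if the fingers touch the rocker bank (contact force between the fingers and bank above 1 N).
It fails at once if a carriage is forced: the fingers press on the rig with more than 45 N (contact force between the fingers and rig above 45 N).
It fails at once if a bystander is moved more than 30 mm or tipped (distance of any of reagent_mid, slide_box_mid, dish_mid from where it was at the start of the episode above 0.03 m or angle between any of reagent_mid, slide_box_mid, dish_mid's own z axis and vertical above 0.4 rad).
It also fails if it takes over 72 s, if anything falls off the work surface, if the arm or the gripper's body presses on something with over 40 N, if the wrist force passes 120 N, or if a joint passes its speed limit or range.

## Robot

A 6-joint arm with a two-finger parallel gripper is mounted at the origin on the work surface. World frame = base frame: x ahead of the robot, y to its left, z up, the work surface at z = 0. Lengths are in mm, angles in rad, forces in N, time in s.
With the tool pointing down it reaches from about 325 to 900 mm from the base axis. Payload 6.1 kg.
Tool frame: the origin (TCP) lies midway between the tips of the shut fingers; the grasp point (between the pads) lies 19 mm behind it; z points along the fingers, y is the direction in which the jaws open and shut (so a half turn about z gives the same grasp; the last joint's range is limited). The gripper opens to 85 mm and grips with 20 to 120 N. Pads are 22 mm wide; open, the fingers measure 114 mm over their backs; the gripper's body (76 mm by 85 mm) begins 54 mm behind the grasp point. The pads swing forward as they close: fully open they stand 13 mm farther back than shut.
Start: joints at [-1.417, 0.22, 1.526, -0, 1.395, -0.126], TCP at [172.595, -600.688, 231.3] pointing down, gripper open.
Joint ranges: [-2.98, 2.98], [-0.91, 2.08], [0.09, 2.57], [-1.24, 4.39], [0.2, 2.65], [-2.68, 2.68]. Speed limits (rad/s): [2.57, 2.57, 3.01, 3.14, 3.14, 3.14].

## Interface

Orientations are given as [roll, pitch, yaw] about the fixed x, y, z axes, in that order (R = Rz(yaw) Ry(pitch) Rx(roll)).
In Python, from station import state, read_camera, hand_in gives the robot as it stands.
- The arm moves only by the tool move_arm, never from a script. Its argument "motion" is text: rows parted by semicolons, each of 4 numbers parted by spaces: the shift along the tool's x, y, z in m, then the turn about the tool's z in rad. A call has 1 to 12 rows; each row shifts and turns the commanded pose from where the row before left it, along the tool's axes as they then stand; what a row does not reach is not made up. A row lasts 1/10 s, in which the tool goes at most 50 mm and 8.59 degrees, less where a joint would pass 70% of its speed; a pose out of reach is approached as far as the arm can. A call with a gripper value outside its range is refused whole. "grip" is the gripper's target within -1 to 1 (fully open at 1, half-way at 0, shut at -1), set as the call begins (left out, the last holds). The fingers move at their own pace and stop on an object; "newtons" is the grip in N (left out, the last holds). Time passes only in rows, so rows that do not move let the fingers close. It gives the time, the measured TCP pose, the force and the opening at its end, in the units of the state.
- state(): the state, without advancing time (a new reading comes with each control period).
- read_camera(name): name is "scene" or "top"; returns a dict with "img" (480x640x3 uint8, red, green, blue), "camera_matrix" (3x3 intrinsics, pixels), "k1" (the pictures are not rectified: a ray, as slopes to the right and down, at radius r is drawn at 1 + k1 r^2 times it, then the intrinsics apply), "xyz" and "orientation" of the camera in the world. Camera axes: x right, y down, z forward; pixel columns grow to the right and rows downward; lengths in mm; the calibration is good to about 2 mm. A picture is of the moment at which its call begins. There is no depth.
- hand_in(): hands the job in, once; it reports no verdict.
The state is a dict: "clock": time; "qpos": joint angles; "qvel": joint speeds; "joint_efforts": joint torques, N m; "tool_pos": TCP position; "eef_rot": TCP orientation; "force": force on the tool from outside, world axes, zero at the start; "wrist_torque": the same for the moment, N m; "finger_gap": opening from 0.0 (shut) to 1.0 (fully open).
Only numpy, scipy, OpenCV 4.12 (cv2) and the standard library are available. Lean on these libraries where they do the work, as an engineer would, in place of code of your own. Each camera call takes 0.05 s, during which the arm holds its last target.

## Working session

There is one attempt and no reset: what is moved stays moved. The work goes in short steps, Python scripts to look and compute and a tool call to move; the robot and the scene stay as the last step left them, time stands still between calls to the robot, and variables do not carry over. Pictures are saved under pics/ and viewed, and the job is handed in when it is done.

Besides the shell and the picture viewer there is one more tool, called after "Request:" as name(argument=value, ...), one argument or row to a line, values as JSON. move_arm: Moves the arm, as the interface text tells. Its arguments: {"type":"object","properties":{"motion":{"type":"string"},"grip":{"type":"number"},"newtons":{"type":"number"}},"required":["motion"]}

```bash
mkdir -p pics; ls
python3 - <<'E'
from station import state, read_camera
import cv2,json
print(state())
for n in("scene","top"):
    c=read_camera(n); cv2.imwrite(f"pics/{n}0.png",c["img"][:,:,::-1]); print(n,c["camera_matrix"],c["k1"],c["xyz"],c["orientation"])
E
```

```text
pics
{'clock': 0.0, 'qpos': array([-1.41710221e+00,  2.21225761e-01,  1.52761818e+00,  6.39975945e-07,
        1.39467747e+00, -1.26106982e-01]), 'qvel': array([-0.00103733,  0.00117546,  0.00124454, -0.00052261,  0.00112897,
       -0.00011502]), 'joint_efforts': array([ 1.15888761e-03, -4.96902108e+01, -3.89393878e+01, -1.81406062e-04,
        1.11846221e-02,  1.47863119e-06]), 'tool_pos': array([ 172.50248624, -600.09814287,  230.19571455]), 'eef_rot': array([-3.13967929e+00, -2.43210125e-04,  2.79800750e-01]), 'force': array([ 0.70611898, -0.58412864, -1.18242762]), 'wrist_torque': array([-0.04431845, -0.0134862 ,  0.00340131]), 'finger_gap': 1.0001141410920946}
scene [[530.9753123    0.         330.86507548]
 [  0.         530.9753123  239.73887296]
 [  0.           0.           1.        ]] -0.0275357791861843 [1390.83026517  444.60368873  667.05712905] [-2.15149623  0.01016859  2.02256659]
top [[448.60407217   0.         314.54922024]
 [  0.         448.60407217 238.46340373]
 [  0.           0.           1.        ]] -0.10575990913550432 [ 531.30047048   57.04307411 1004.86633829] [-3.05353712 -0.02762157 -1.57439917]
```

View pics/scene0.png

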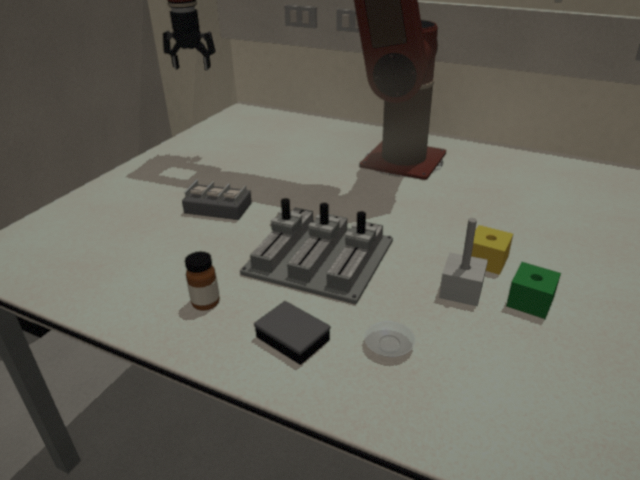

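View pics/top0.png

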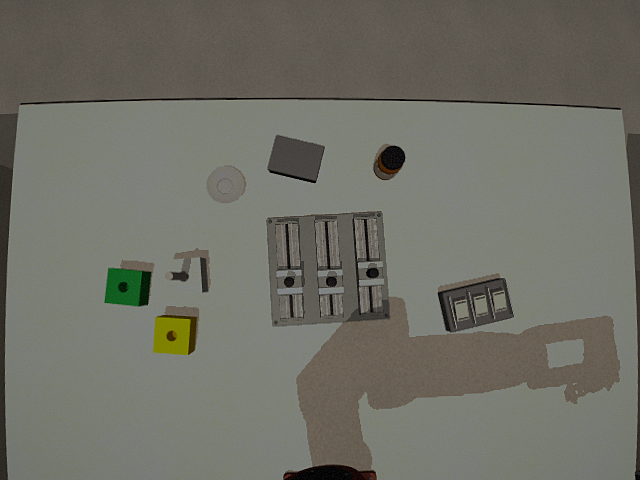

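The top view has +x up and +y to the left. Rig is at about (328,268), the bank at (476,304), the aluminium stand with the stylus near (188,272), and the look-alikes are green (128,287) and yellow (175,335). The true stand is the aluminium block with the rod in it. I'll check it in zoomed crops.

```bash
cat > h.py <<'E'
import numpy as np,cv2
from scipy.spatial.transform import Rotation as Ro
from station import state, read_camera, hand_in
def cam(n):
    c=read_camera(n); c["R"]=Ro.from_euler("xyz",c["orientation"]).as_matrix(); return c
def proj(c,P):
    P=np.atleast_2d(P); p=(P-c["xyz"])@c["R"]; s=p[:,:2]/p[:,2:]; r2=(s**2).sum(1,keepdims=True)
    s=s*(1+c["k1"]*r2); K=c["camera_matrix"]; return s*[K[0,0],K[1,1]]+[K[0,2],K[1,2]]
def ray(c,uv):
    K=c["camera_matrix"]; d=(np.array(uv,float)-[K[0,2],K[1,2]])/[K[0,0],K[1,1]]; s=d.copy()
    for _ in range(20): s=d/(1+c["k1"]*(s@s))
    return c["R"]@np.array([s[0],s[1],1])
def at(c,uv,z):
    r=ray(c,uv); return c["xyz"]+r*(z-c["xyz"][2])/r[2]
def crop(c,x0,y0,x1,y1,f,name,draw=[]):
    im=cv2.resize(np.ascontiguousarray(c["img"][y0:y1,x0:x1,::-1]),None,fx=f,fy=f,interpolation=cv2.INTER_CUBIC)
    im=cv2.convertScaleAbs(im,alpha=1.3)
    for i in range(x0-x0%20+20,x1,20): cv2.putText(im,str(i),(int((i+.5-x0)*f)-10,10),0,.35,(0,0,255)); cv2.line(im,(int((i+.5-x0)*f),12),(int((i+.5-x0)*f),18),(0,0,255))
    for i in range(y0-y0%20+20,y1,20): cv2.putText(im,str(i),(0,int((i+.5-y0)*f)+4),0,.35,(0,0,255)); cv2.line(im,(24,int((i+.5-y0)*f)),(30,int((i+.5-y0)*f)),(0,0,255))
    for u,v in draw: cv2.drawMarker(im,(int((u+.5-x0)*f),int((v+.5-y0)*f)),(0,255,0),0,8)
    cv2.imwrite(f"pics/{name}.png",im)
E
python3 - <<'E'
from h import *
c=cam("top"); s=cam("scene")
crop(c,255,200,400,335,5,"rig"); crop(c,430,265,525,340,8,"bank"); crop(c,150,235,230,305,8,"stand")
crop(s,430,210,530,310,6,"stand_s"); crop(s,235,190,400,300,4.8,"rig_s");crop(s,175,170,260,225,9,"bank_s")
E
```

```text
(no output)
```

View pics/rig.png

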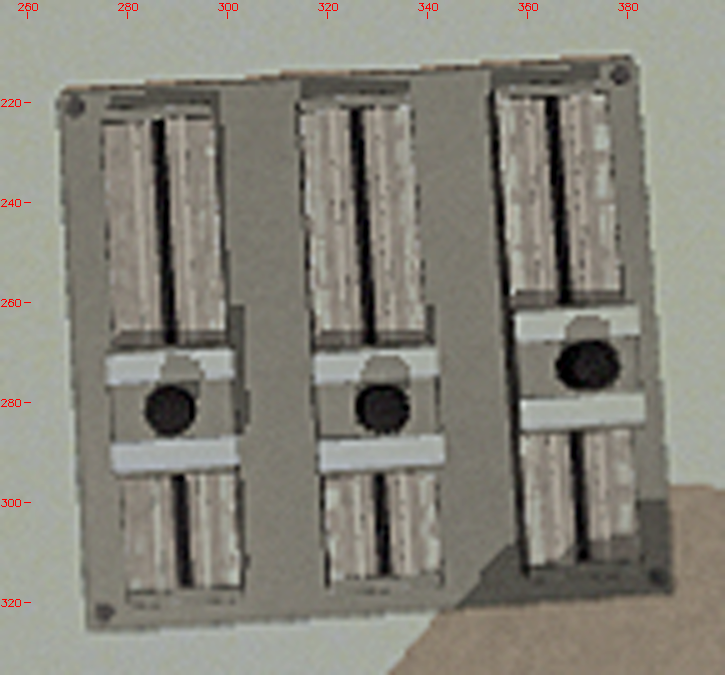

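View pics/bank.png

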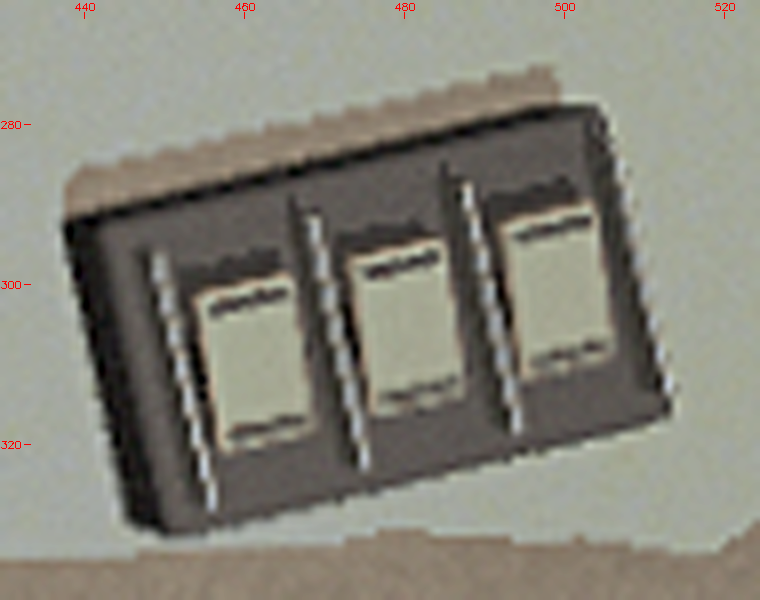

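View pics/stand.png

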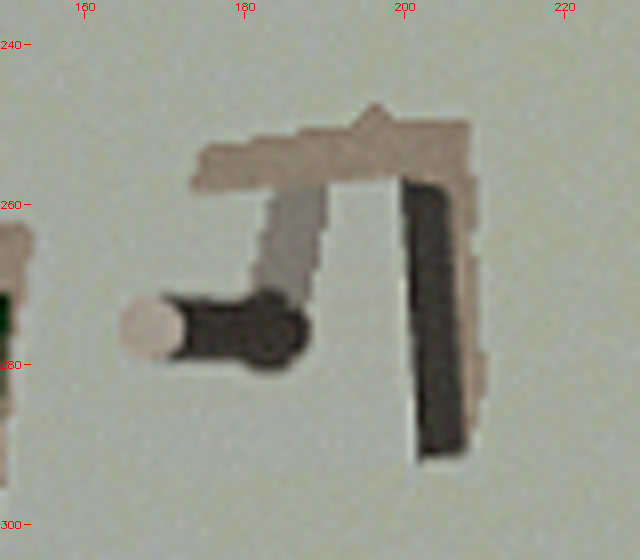

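View pics/stand_s.png

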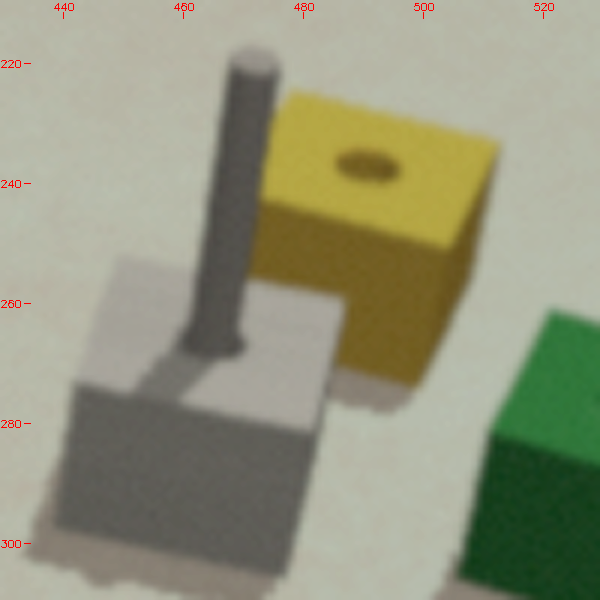

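View pics/rig_s.png

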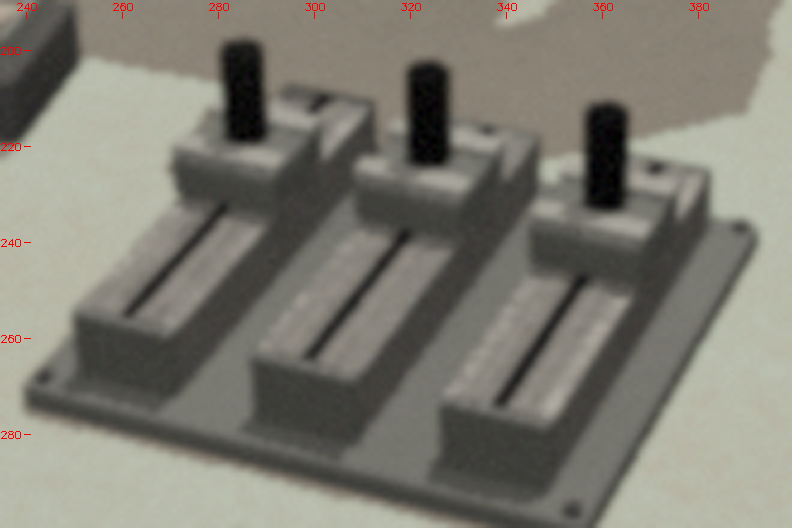

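View pics/bank_s.png

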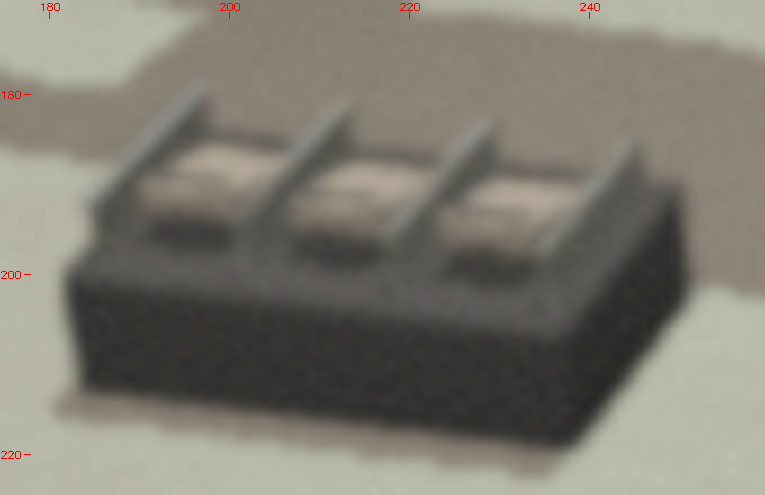

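```bash
cat > fit.py <<'E'
from h import *
from scipy.optimize import least_squares
c=cam("top"); s=cam("scene")
T=lambda x,y,x0,y0,f:(x0+x/f-.5,y0+y/f-.5)
def fit(obs,p0,name):
    def place(p,P): 
        cs,sn=np.cos(p[2]),np.sin(p[2]); return np.array([p[0]+cs*P[0]-sn*P[1],p[1]+sn*P[0]+cs*P[1],P[2]])
    f=lambda p:np.concatenate([(proj(k,place(p,P))[0]-uv) for k,P,uv in obs])
    r=least_squares(f,p0,loss="soft_l1",x_scale=[10,10,.1]); print(name,r.x,"\n",f(r.x).reshape(-1,2).round(1).tolist()); return r.x,place
g=lambda x,y:T(x,y,255,200,5); gs=lambda x,y:T(x,y,235,190,4.8)
rig=[(c,(120,130,14),g(58,88)),(c,(120,-130,14),g(632,55)),(c,(-120,-130,14),g(674,593)),(c,(-120,130,14),g(87,632)),
 (s,(120,-130,14),gs(25,390)),(s,(-120,130,14),gs(757,237))]
if __name__=="__main__":
    r,pl=fit(rig,[480,40,0],"rig")
    for nm,uv in(("L",g(170,410)),("M",g(382,408)),("R",g(588,364))):
        w=at(c,uv,118); d=w[:2]-r[:2]; cs,sn=np.cos(r[2]),np.sin(r[2]); print("post",nm,w.round(1),"rig",(cs*d[0]+sn*d[1]).round(1),(-sn*d[0]+cs*d[1]).round(1))
    for nm,uv in(("L",gs(606,108)),("M",gs(428,68)),("R",gs(243,46))): print("post_s",nm,at(s,uv,118).round(1))
    b=lambda x,y:T(x,y,430,265,8); bs=lambda x,y:T(x,y,175,170,9)
    bank=[(c,(45,-75,40),b(597,112)),(c,(-45,-75,40),b(672,410)),(c,(-45,75,40),b(165,535)),(c,(45,75,0),b(65,220)),
     (c,(35,66,58),b(155,253)),(c,(-35,66,58),b(212,512)),(c,(35,22,58),b(311,212)),(c,(-35,22,58),b(366,470)),(c,(35,-22,58),b(465,180)),(c,(-35,-22,58),b(518,435)),
     (s,(45,-75,40),bs(68,272)),(s,(45,75,40),bs(575,335)),(s,(45,-75,0),bs(83,388)),(s,(45,75,0),bs(572,447)),(s,(-45,75,40),bs(683,185)),(s,(-45,75,0),bs(690,295))]
    q,pl=fit(bank,[450,-300,0.1],"bank")
    for n,y in(("L",44),("M",0),("R",-44)): print("press",n,pl(q,(15,y,56)).round(1))
    t=lambda x,y:T(x,y,150,235,8); ts=lambda x,y:T(x,y,430,210,6)
    st=[(c,(37.5,-37.5,60),t(402,178)),(c,(37.5,-37.5,0),t(445,185)),(c,(-37.5,-37.5,60),t(417,460)),(c,(-37.5,-37.5,0),t(465,453)),
     (s,(-37.5,-37.5,60),ts(118,258)),(s,(-37.5,37.5,60),ts(346,297)),(s,(37.5,-37.5,60),ts(75,382)),(s,(37.5,37.5,60),ts(314,432)),(s,(37.5,-37.5,0),ts(55,525)),(s,(37.5,37.5,0),ts(288,577))]
    v,pl=fit(st,[480,370,0],"stand")
    print("stylus top",at(c,t(152,328),165).round(1),at(s,ts(255,58),165).round(1))
    print("hole top-view approx",at(c,t(277,332),60),)
E
python3 fit.py
```

```text
rig [5.54515517e+02 1.90679995e+00 6.02615934e-02] 
 [[-0.9, 0.0], [0.3, -0.2], [-0.0, -0.3], [-0.5, 0.0], [-1.8, -0.8], [0.3, -2.5]]
post L [524.6  83.9 118. ] rig -25.0 83.6
post M [5.251e+02 3.000e-01 1.180e+02] rig -29.5 0.2
post R [542.  -81.7 118. ] rig -17.5 -82.7
post_s L [521.5  84.5 118. ]
post_s M [5.224e+02 2.000e-01 1.180e+02]
post_s R [539.2 -83.6 118. ]
bank [ 4.70056894e+02 -3.27740183e+02  2.07199613e-01] 
 [[1.0, -1.2], [0.6, 1.4], [0.1, 1.4], [-1.9, -0.3], [-0.1, 0.0], [-0.1, -0.3], [-0.3, 0.6], [0.0, 0.3], [-0.4, 0.1], [0.1, 0.0], [-2.1, 0.1], [-1.5, -0.2], [-1.1, 1.2], [0.6, 1.7], [0.2, -0.7], [0.9, 0.9]]
press L [ 475.7 -281.6   56. ]
press M [ 484.7 -324.7   56. ]
press R [ 493.8 -367.7   56. ]
stand [5.35420614e+02 3.09698616e+02 9.55089380e-02] 
 [[-1.5, -0.0], [-0.7, 0.4], [-0.5, 0.3], [-0.5, 0.3], [-0.7, -0.5], [-0.6, 0.2], [-0.5, -0.0], [-0.1, -0.2], [-0.3, 0.7], [-0.3, 0.4]]
stylus top [536.1 307.4 165. ] [534.1 309.7 165. ]
hole top-view approx [535.70877289 305.37609819  60.        ]
```

The stand is confirmed: the grey block at (187,272) in top with the rod in it. Both cameras agree on all poses to within about 2 mm. The bank is to the right, and every carriage sits 15–28 mm from its near stop. I'm starting to move with shut fingers, going to the far side of the right post first.

Request:
move_arm(
  motion="0 0 0 0.11; 0 0 0 0.11; 0.031 -0.035 0 0; 0.031 -0.035 0 0; 0.031 -0.035 0 0; 0.031 -0.035 0 0; 0.031 -0.035 0 0; 0.031 -0.035 0 0; 0.031 -0.035 0 0; 0.031 -0.035 0 0; 0.031 -0.035 0 0; 0.031 -0.035 0 0",
  grip=-1,
  newtons=40,
)

```text
clock: 1.5
tool_pos: [462.1, -231.1, 231.6]
eef_rot: [3.141, -0.001, 0.06]
force: [0.2, -0.8, 0.6]
finger_gap: 0.003
```

```bash
cat >> h.py <<'E'
def go(target,yaw=None):
    t=state(); R=Ro.from_euler("xyz",t["eef_rot"]).as_matrix(); d=R.T@(np.array(target)-t["tool_pos"])
    print("t",round(float(t["clock"]),2),"pos",t["tool_pos"].round(1),"rot",t["eef_rot"].round(4),"F",t["force"].round(1),"gap",round(float(t["finger_gap"]),3))
    print("tool shift mm",d.round(1), "norm",np.linalg.norm(d).round(1), "" if yaw is None else ("turn first",round(float(t["eef_rot"][2]-yaw),3)))
E
python3 -c "
from h import *
go([577,-80.5,170],0.06)"
```

```text
t 1.5 pos [ 462.1 -231.1  231.6] rot [ 3.1411e+00 -6.0000e-04  5.9700e-02] F [ 0.2 -0.8  0.6] gap 0.003
tool shift mm [ 123.7 -143.5   61.6] norm 199.2 ('turn first', -0.0)
```

Request:
move_arm(
  motion="0.025 -0.0288 0.012 0; 0.025 -0.0288 0.012 0; 0.025 -0.0288 0.012 0; 0.025 -0.0288 0.012 0; 0.025 -0.0288 0.012 0; 0 0 0.03 0; 0 0 0.03 0; 0 0 0.024 0; 0 0 0 0",
)

```text
clock: 2.4
tool_pos: [574.1, -80.5, 83.1]
eef_rot: [-3.139, 0.008, 0.06]
force: [-1.2, 0.5, 0.0]
finger_gap: -0.003
```

```bash
python3 -c "
from h import *
go([537,-83,85],0.06)
c=cam('top'); crop(c,255,200,400,335,5,'r1'); s=cam('scene');crop(s,235,120,400,300,3.3,'r1s')"
```

```text
t 2.4 pos [574.1 -80.5  83.1] rot [-3.139   0.0075  0.0602] F [-1.2  0.5  0. ] gap -0.003
tool shift mm [-37.2   0.3  -1.6] norm 37.2 ('turn first', 0.0)
```

View pics/r1.png

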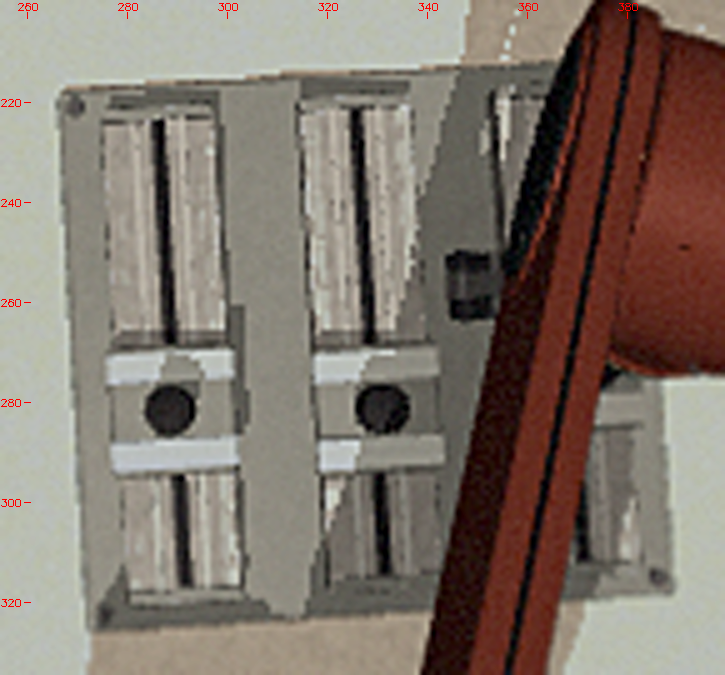

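View pics/r1s.png

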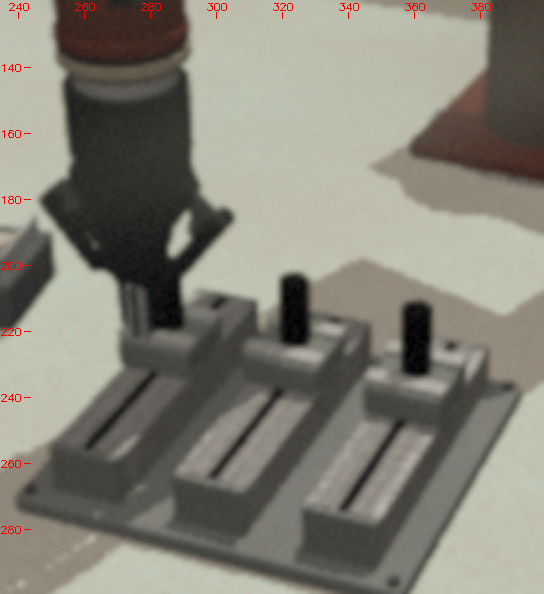

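Scene view shows the fingers down just on the far side of the right post (pixel ~(285,215)). I'm pulling back.

Request:
move_arm(
  motion="-0.004 0 0 0; -0.004 0 0 0; -0.004 0 0 0; -0.004 0 0 0; -0.004 0 0 0; -0.004 0 0 0; -0.004 0 0 0; -0.004 0 0 0; 0 0 0 0",
)

```text
clock: 3.4
tool_pos: [544.6, -83.5, 87.1]
eef_rot: [-3.141, 0.001, 0.06]
force: [1.1, 0.8, 0.8]
finger_gap: 0.002
```

Request:
move_arm(
  motion="-0.003 0 0 0; -0.003 0 0 0; 0 0 0 0",
)

```text
clock: 3.7
tool_pos: [538.6, -83.8, 87.0]
eef_rot: [-3.141, 0.001, 0.06]
force: [-0.2, -0.5, 0.6]
finger_gap: -0.004
```

Request:
move_arm(
  motion="-0.002 0 0 0; -0.002 0 0 0; 0 0 0 0",
)

```text
clock: 4.0
tool_pos: [535.4, -84.0, 87.2]
eef_rot: [-3.141, -0.0, 0.06]
force: [3.9, 0.9, -2.5]
finger_gap: 0.006
```

Request:
move_arm(
  motion="-0.001 0 0 0; -0.001 0 0 0; 0 0 0 0",
)

```text
clock: 4.3
tool_pos: [535.3, -84.0, 87.3]
eef_rot: [3.141, -0.005, 0.06]
force: [11.3, 1.2, -8.1]
finger_gap: 0.007
```

Request:
move_arm(
  motion="0.032 0 0 0; 0 -0.0425 0 0; 0 -0.0425 0 0; -0.006 0 0 0; -0.004 0 0 0; -0.004 0 0 0; -0.004 0 0 0; -0.004 0 0 0; 0 0 0 0",
)

```text
clock: 5.2
tool_pos: [537.8, 0.4, 87.4]
eef_rot: [3.141, 0.0, 0.059]
force: [-0.3, -0.4, -0.4]
finger_gap: 0.003
```

Request:
move_arm(
  motion="-0.003 0 0 0; 0 0 0 0",
)

```text
clock: 5.4
tool_pos: [535.1, 0.6, 87.4]
eef_rot: [3.141, 0.0, 0.059]
force: [0.4, 0.2, 0.1]
finger_gap: -0.003
```

Request:
move_arm(
  motion="-0.003 0 0 0; -0.002 0 0 0; -0.001 0 0 0; 0 0 0 0",
)

```text
clock: 5.8
tool_pos: [530.4, 0.5, 87.6]
eef_rot: [3.141, -0.003, 0.06]
force: [6.3, -1.4, -4.4]
finger_gap: 0.005
```

Request:
move_arm(
  motion="-0.001 0 0 0; -0.001 0 0 0; 0 0 0 0",
)

```text
clock: 6.1
tool_pos: [530.4, 0.4, 87.7]
eef_rot: [3.141, -0.008, 0.059]
force: [14.6, -0.4, -12.1]
finger_gap: 0.003
```

Request:
move_arm(
  motion="0.034 0 0 0; 0 -0.0425 0 0; 0 -0.0425 0 0; -0.006 0 0 0; -0.004 0 0 0; -0.004 0 0 0; -0.004 0 0 0; -0.004 0 0 0; -0.004 0 0 0; -0.003 0 0 0; 0 0 0 0",
)

```text
clock: 7.2
tool_pos: [526.7, 85.2, 87.3]
eef_rot: [3.141, 0.001, 0.059]
force: [0.9, 0.2, -0.0]
finger_gap: 0.001
```

Request:
move_arm(
  motion="-0.002 0 0 0; -0.002 0 0 0; 0 0 0 0",
)

```text
clock: 7.5
tool_pos: [525.4, 85.2, 87.6]
eef_rot: [3.141, -0.005, 0.06]
force: [10.4, -0.5, -7.6]
finger_gap: 0.001
```

Request:
move_arm(
  motion="0.006 0 0 0; 0 0 -0.035 0; 0 0 -0.025 0; -0.026 0 0 0; -0.026 0 0 0; 0 0 0.03 0; 0 0 0.03 0; 0 0 0 0",
)

```text
clock: 8.3
tool_pos: [473.1, 82.8, 83.4]
eef_rot: [-3.141, 0.009, 0.06]
force: [-1.6, -0.1, 0.2]
finger_gap: -0.003
```

```bash
python3 -c "
from h import *
go([477,85,87],0.06)
s=cam('scene');crop(s,235,170,400,300,4.8,'r2s')"
```

```text
t 8.3 pos [473.1  82.8  83.4] rot [-3.1411  0.0092  0.0599] F [-1.6 -0.1  0.2] gap -0.003
tool shift mm [ 4.  -2.  -3.7] norm 5.8 ('turn first', -0.0)
```

View pics/r2s.png

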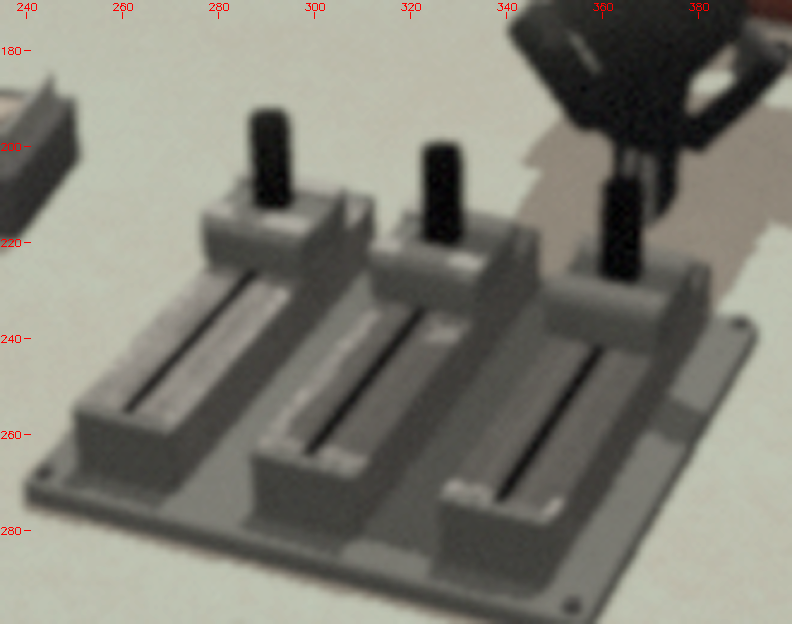

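All three are back at their near stops; the posts in the scene view stand at the near ends, against the stop blocks. Now pushing the left one forward.

Request:
move_arm(
  motion="0.004 -0.002 0 0; 0.004 0 0 0; 0.004 0 0 0; 0.004 0 0 0; 0.004 0 0 0; 0.004 0 0 0; 0.004 0 0 0; 0.004 0 0 0; 0.004 0 0 0; 0.004 0 0 0; 0.002 0 0 0; 0 0 0 0",
)

```text
clock: 9.55
tool_pos: [519.6, 87.3, 87.2]
eef_rot: [-3.141, -0.001, 0.06]
force: [-0.4, 0.1, -0.4]
finger_gap: -0.002
```

Request:
move_arm(
  motion="0.002 0 0 0; 0.002 0 0 0; 0 0 0 0",
)

```text
clock: 9.85
tool_pos: [523.3, 87.6, 87.2]
eef_rot: [-3.141, -0.0, 0.06]
force: [-1.2, 0.0, -1.4]
finger_gap: 0.003
```

Request:
move_arm(
  motion="0.002 0 0 0; 0.002 0 0 0; 0 0 0 0",
)

```text
clock: 10.15
tool_pos: [527.3, 87.8, 87.2]
eef_rot: [-3.141, -0.0, 0.06]
force: [-0.7, 0.7, -0.9]
finger_gap: 0.001
```

Request:
move_arm(
  motion="0.002 0 0 0; 0.002 0 0 0; 0 0 0 0",
)

```text
clock: 10.45
tool_pos: [531.4, 88.0, 87.3]
eef_rot: [-3.142, -0.0, 0.06]
force: [-1.5, -0.4, -1.1]
finger_gap: -0.0
```

Request:
move_arm(
  motion="0.002 0 0 0; 0.001 0 0 0; 0 0 0 0",
)

```text
clock: 10.75
tool_pos: [534.3, 88.2, 87.3]
eef_rot: [-3.142, -0.0, 0.06]
force: [-0.2, 0.2, -0.8]
finger_gap: -0.002
```

Request:
move_arm(
  motion="0.002 0 0 0; 0.002 0 0 0; 0 0 0 0",
)

```text
clock: 11.05
tool_pos: [538.4, 88.4, 87.3]
eef_rot: [-3.142, -0.0, 0.06]
force: [-1.4, 0.6, -0.6]
finger_gap: -0.0
```

Request:
move_arm(
  motion="0.002 0 0 0; 0.001 0 0 0; 0 0 0 0",
)

```text
clock: 11.35
tool_pos: [541.3, 88.6, 87.3]
eef_rot: [-3.142, -0.0, 0.06]
force: [-0.8, -0.1, -0.4]
finger_gap: 0.005
```

Request:
move_arm(
  motion="0.002 0 0 0; 0.002 0 0 0; 0 0 0 0",
)

```text
clock: 11.65
tool_pos: [545.5, 88.8, 87.4]
eef_rot: [-3.142, -0.001, 0.06]
force: [-1.2, 1.0, -0.3]
finger_gap: 0.001
```

Request:
move_arm(
  motion="0.002 0 0 0; 0.001 0 0 0; 0 0 0 0",
)

```text
clock: 11.95
tool_pos: [548.3, 89.0, 87.4]
eef_rot: [-3.142, -0.0, 0.06]
force: [-0.8, 0.3, -0.7]
finger_gap: 0.0
```

Request:
move_arm(
  motion="0.002 0 0 0; 0.001 0 0 0; 0 0 0 0",
)

```text
clock: 12.25
tool_pos: [551.3, 89.1, 87.3]
eef_rot: [-3.142, -0.0, 0.06]
force: [-1.3, -0.4, -0.4]
finger_gap: 0.002
```

Request:
move_arm(
  motion="0.003 0 0 0; 0 0 0 0",
)

```text
clock: 12.45
tool_pos: [554.5, 89.4, 87.4]
eef_rot: [-3.142, -0.001, 0.06]
force: [-0.2, -0.1, -1.3]
finger_gap: 0.002
```

Request:
move_arm(
  motion="0.003 0 0 0; 0.003 0 0 0; 0.003 0 0 0; 0.003 0 0 0; 0.003 0 0 0; 0.002 0 0 0; 0 0 0 0",
)

```text
clock: 13.15
tool_pos: [571.6, 90.4, 87.4]
eef_rot: [-3.142, -0.001, 0.06]
force: [0.3, 0.5, 0.4]
finger_gap: -0.0
```

Request:
move_arm(
  motion="0.002 0 0 0; 0.002 0 0 0; 0 0 0 0",
)

```text
clock: 13.45
tool_pos: [573.5, 90.5, 87.3]
eef_rot: [3.141, 0.004, 0.06]
force: [-8.9, -1.2, 6.8]
finger_gap: 0.0
```

The left carriage is sound and at its far stop. Next is the middle one.

Request:
move_arm(
  motion="-0.04 0 0 0; -0.04 0 0 0; -0.02 0 0 0; 0 0.0435 0 0; 0 0.0435 0 0; 0.002 0 0 0; 0.004 0 0 0; 0.004 0 0 0; 0.004 0 0 0; 0.004 0 0 0; 0 0 0 0",
)

```text
clock: 14.55
tool_pos: [499.0, -0.3, 87.2]
eef_rot: [-3.141, -0.0, 0.061]
force: [-0.1, -1.1, -0.1]
finger_gap: 0.0
```

Request:
move_arm(
  motion="0.004 0 0 0; 0.004 0 0 0; 0.004 0 0 0; 0.004 0 0 0; 0.004 0 0 0; 0.003 0 0 0; 0 0 0 0",
)

```text
clock: 15.25
tool_pos: [522.0, 0.0, 87.4]
eef_rot: [3.141, -0.001, 0.06]
force: [-0.7, 0.2, -0.5]
finger_gap: 0.001
```

Request:
move_arm(
  motion="0.003 0 0 0; 0.002 0 0 0; 0 0 0 0",
)

```text
clock: 15.55
tool_pos: [526.8, 0.3, 87.4]
eef_rot: [3.141, -0.001, 0.06]
force: [-0.5, -0.9, -0.3]
finger_gap: 0.001
```

Request:
move_arm(
  motion="0.002 0 0 0; 0.002 0 0 0; 0 0 0 0",
)

```text
clock: 15.85
tool_pos: [530.7, 0.7, 87.4]
eef_rot: [3.141, -0.001, 0.06]
force: [-1.2, -0.1, -0.2]
finger_gap: 0.003
```

Request:
move_arm(
  motion="0.002 0 0 0; 0.001 0 0 0; 0 0 0 0",
)

```text
clock: 16.15
tool_pos: [533.5, 0.9, 87.4]
eef_rot: [3.142, -0.0, 0.06]
force: [-0.7, -1.9, 0.6]
finger_gap: -0.001
```

Request:
move_arm(
  motion="0.002 0 0 0; 0.001 0 0 0; 0 0 0 0",
)

```text
clock: 16.45
tool_pos: [536.5, 1.2, 87.3]
eef_rot: [-3.142, -0.0, 0.06]
force: [-1.0, -0.6, 0.6]
finger_gap: -0.004
```

Request:
move_arm(
  motion="0.002 0 0 0; 0.001 0 0 0; 0 0 0 0",
)

```text
clock: 16.75
tool_pos: [539.5, 1.3, 87.3]
eef_rot: [-3.142, -0.0, 0.06]
force: [-1.4, -0.4, 0.1]
finger_gap: -0.004
```

Request:
move_arm(
  motion="0.002 0 0 0; 0.001 0 0 0; 0 0 0 0",
)

```text
clock: 17.05
tool_pos: [542.4, 1.6, 87.2]
eef_rot: [-3.141, -0.0, 0.06]
force: [-1.7, -0.0, -0.4]
finger_gap: -0.003
```

Request:
move_arm(
  motion="0.002 0 0 0; 0.001 0 0 0; 0 0 0 0",
)

```text
clock: 17.35
tool_pos: [545.4, 1.7, 87.3]
eef_rot: [-3.142, -0.0, 0.06]
force: [-1.3, 0.3, -0.0]
finger_gap: 0.005
```

Request:
move_arm(
  motion="0.002 0 0 0; 0.001 0 0 0; 0 0 0 0",
)

```text
clock: 17.65
tool_pos: [546.7, 1.8, 87.2]
eef_rot: [-3.141, 0.004, 0.06]
force: [-8.3, -1.1, 6.6]
finger_gap: -0.001
```

Request:
move_arm(
  motion="0.002 0 0 0; 0.001 0 0 0; 0 0 0 0",
)

```text
clock: 17.95
tool_pos: [547.0, 1.9, 87.2]
eef_rot: [-3.141, 0.01, 0.06]
force: [-21.4, -2.1, 15.3]
finger_gap: 0.002
```

The middle carriage stopped dead at about 58 mm: two commanded steps gained almost no travel and the force rose to 21 N, so it is the one that binds. I'm backing off and running the right one.

Request:
move_arm(
  motion="-0.035 0 0 0; -0.035 0 0 0; 0 0.043 0 0; 0 0.0425 0 0; 0.004 0 0 0; 0.004 0 0 0; 0.004 0 0 0; 0.004 0 0 0; 0.004 0 0 0; 0.004 0 0 0; 0.004 0 0 0; 0 0 0 0",
)

```text
clock: 19.15
tool_pos: [515.2, -85.3, 87.3]
eef_rot: [-3.141, -0.001, 0.06]
force: [-0.2, 0.5, -0.8]
finger_gap: 0.001
```

Request:
move_arm(
  motion="0.004 0 0 0; 0.004 0 0 0; 0.004 0 0 0; 0.004 0 0 0; 0 0 0 0",
)

```text
clock: 19.65
tool_pos: [531.3, -85.1, 87.4]
eef_rot: [3.141, -0.001, 0.06]
force: [0.5, 0.3, -0.5]
finger_gap: -0.004
```

Slide is at about 37 mm; taking small steps through the bind zone here too.

Request:
move_arm(
  motion="0.003 0 0 0; 0.002 0 0 0; 0 0 0 0",
)

```text
clock: 19.95
tool_pos: [535.9, -84.8, 87.4]
eef_rot: [3.141, -0.001, 0.06]
force: [-0.4, -0.3, -0.4]
finger_gap: -0.004
```

Request:
move_arm(
  motion="0.003 0 0 0; 0.002 0 0 0; 0 0 0 0",
)

```text
clock: 20.25
tool_pos: [540.8, -84.4, 87.3]
eef_rot: [3.141, -0.0, 0.06]
force: [-0.2, 0.1, 0.1]
finger_gap: 0.0
```

Request:
move_arm(
  motion="0.003 0 0 0; 0.002 0 0 0; 0 0 0 0",
)

```text
clock: 20.55
tool_pos: [545.8, -84.0, 87.3]
eef_rot: [3.142, -0.0, 0.06]
force: [-0.3, 0.2, -0.4]
finger_gap: 0.001
```

Request:
move_arm(
  motion="0.003 0 0 0; 0.002 0 0 0; 0 0 0 0",
)

```text
clock: 20.85
tool_pos: [550.8, -83.6, 87.3]
eef_rot: [-3.142, -0.0, 0.06]
force: [-0.6, 0.2, -1.3]
finger_gap: 0.001
```

Request:
move_arm(
  motion="0.003 0 0 0; 0.002 0 0 0; 0 0 0 0",
)

```text
clock: 21.15
tool_pos: [555.8, -83.3, 87.3]
eef_rot: [-3.142, -0.0, 0.06]
force: [-0.6, -0.2, -0.2]
finger_gap: -0.0
```

Request:
move_arm(
  motion="0.003 0 0 0; 0.002 0 0 0; 0 0 0 0",
)

```text
clock: 21.45
tool_pos: [560.7, -83.0, 87.3]
eef_rot: [-3.142, -0.0, 0.06]
force: [-0.1, 0.7, -0.1]
finger_gap: 0.002
```

Request:
move_arm(
  motion="0.003 0 0 0; 0.003 0 0 0; 0.003 0 0 0; 0.003 0 0 0; 0.003 0 0 0; 0.003 0 0 0; 0.002 0 0 0; 0 0 0 0",
)

```text
clock: 22.25
tool_pos: [580.9, -81.9, 87.4]
eef_rot: [3.142, -0.001, 0.06]
force: [-1.3, -0.5, -1.0]
finger_gap: 0.001
```

Request:
move_arm(
  motion="0.002 0 0 0; 0.002 0 0 0; 0 0 0 0",
)

```text
clock: 22.55
tool_pos: [583.5, -81.7, 87.3]
eef_rot: [-3.141, 0.002, 0.06]
force: [-5.0, -0.5, 3.7]
finger_gap: 0.005
```

Request:
move_arm(
  motion="-0.035 0 0 0; 0 0 -0.04 0; 0 0 -0.04 0; 0.001 -0.0436 -0.006 0; 0.001 -0.0436 -0.006 0; 0.001 -0.0436 -0.006 0; 0.001 -0.0436 -0.006 0; 0.001 -0.0436 -0.006 0; 0.001 -0.0436 -0.006 0; 0.001 -0.0436 -0.006 0; 0.001 -0.0436 -0.006 0; 0 -0.0436 0 0",
  grip=1,
)

```text
clock: 23.75
tool_pos: [534.8, 310.9, 217.1]
eef_rot: [-3.14, -0.004, 0.06]
force: [1.2, 0.1, -0.1]
finger_gap: 0.999
```

Request:
move_arm(
  motion="0 0 0 0; 0 0 0 0",
)

```text
clock: 23.95
tool_pos: [533.8, 309.5, 215.3]
eef_rot: [3.142, -0.001, 0.062]
force: [-0.1, -0.9, -0.2]
finger_gap: 1.004
```

```bash
python3 -c "
from h import *
go([535,308.5,106],0.06)
s=cam('scene');crop(s,235,170,400,300,4.8,'r3s'); crop(s,380,130,540,310,3.3,'st3'); c=cam('top'); crop(c,255,200,400,335,5,'r3')
t=state()
"
```

```text
t 23.95 pos [533.8 309.5 215.3] rot [ 3.1416e+00 -7.0000e-04  6.2200e-02] F [-0.1 -0.9 -0.2] gap 1.004
tool shift mm [  1.    1.  109.3] norm 109.3 ('turn first', 0.002)
```

View pics/r3s.png

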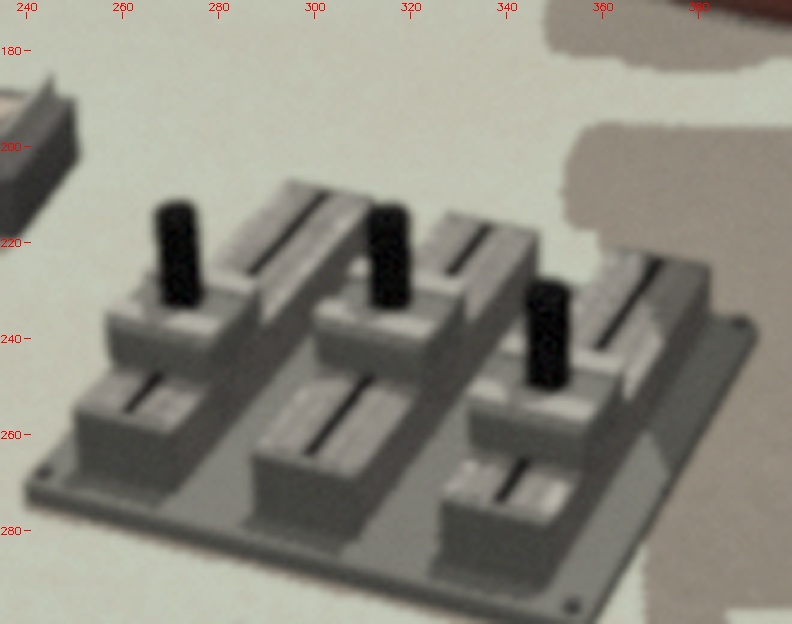

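View pics/st3.png

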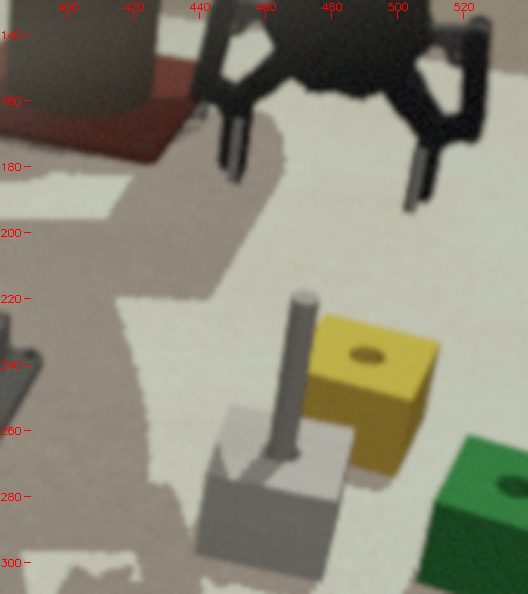

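Left and right posts stand at the far ends and the middle one part-way. The open gripper is above the stylus, whose top is at scene (471,219). Descending and grasping.

Request:
move_arm(
  motion="0.001 0.001 0.03 0; 0 0 0.03 0; 0 0 0.025 0; 0 0 0.023 0; 0 0 0 0; 0 0 0 0",
)

```text
clock: 24.65
tool_pos: [535.3, 306.3, 107.5]
eef_rot: [3.141, 0.001, 0.058]
force: [1.0, 0.3, 0.5]
finger_gap: 1.0
```

```bash
python3 -c "
from h import *
go([535,308.5,106],0.06)
s=cam('scene');crop(s,380,130,540,310,3.3,'st4')"
```

```text
t 24.65 pos [535.3 306.3 107.5] rot [3.1413e+00 5.0000e-04 5.8100e-02] F [1.  0.3 0.5] gap 1.0
tool shift mm [-0.2 -2.2  1.5] norm 2.7 ('turn first', -0.002)
```

View pics/st4.png

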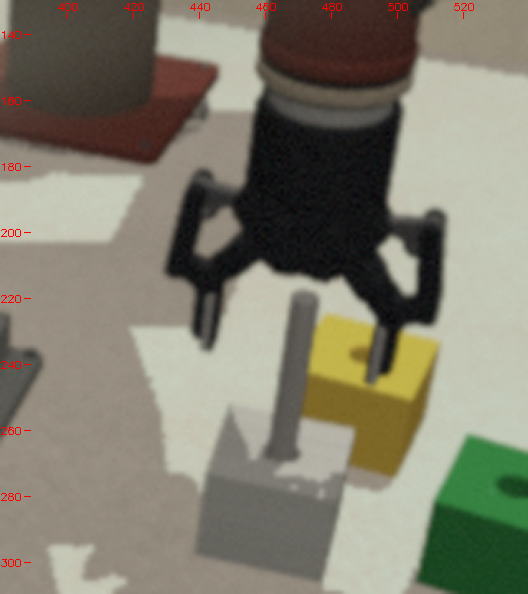

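Request:
move_arm(
  motion="0 -0.002 0.001 0; 0 0 0 0; 0 0 0 0; 0 0 0 0; 0 0 0 0; 0 0 0 0",
  grip=-1,
  newtons=60,
)

```text
clock: 25.3
tool_pos: [535.1, 309.7, 106.8]
eef_rot: [-3.141, -0.001, 0.06]
force: [-0.2, -0.6, 2.2]
finger_gap: 0.168
```

Request:
move_arm(
  motion="0 0 -0.025 0; 0 0 -0.04 0; 0 0 -0.045 0; 0 0 -0.045 0; -0.0059 0.042 0 0; -0.0059 0.042 0 0; -0.0059 0.042 0 0; -0.0059 0.042 0 0; -0.0059 0.042 0 0; -0.0059 0.042 0 0; -0.0059 0.042 0 0; -0.0059 0.042 0 0",
)

```text
clock: 26.5
tool_pos: [507.2, -30.3, 261.1]
eef_rot: [-3.142, 0.0, 0.06]
force: [0.3, 0.6, -0.8]
finger_gap: 0.17
```

Request:
move_arm(
  motion="-0.0059 0.042 0 0; -0.0059 0.042 0 0; -0.0059 0.042 0 0; -0.0059 0.042 0 0; -0.0059 0.042 0 0; -0.0059 0.042 0 0; -0.0059 0.042 0 0; 0 0 0.03 0; 0 0 0.03 0; 0 0 0 0; 0 0 0 0",
)

```text
clock: 27.6
tool_pos: [483.8, -324.3, 201.0]
eef_rot: [-3.14, 0.001, 0.06]
force: [0.2, 0.0, -0.5]
finger_gap: 0.173
```

```bash
python3 -c "
from h import *
go([484.7,-324.7,160],0.06)
s=cam('scene');crop(s,150,80,270,230,4,'b1'); c=cam('top'); crop(c,420,230,540,350,5,'b1t')"
```

```text
t 27.6 pos [ 483.8 -324.3  201. ] rot [-3.1403e+00  1.4000e-03  5.9900e-02] F [ 0.2  0.  -0.5] gap 0.173
tool shift mm [ 0.9  0.5 41. ] norm 41.0 ('turn first', -0.0)
```

View pics/b1.png

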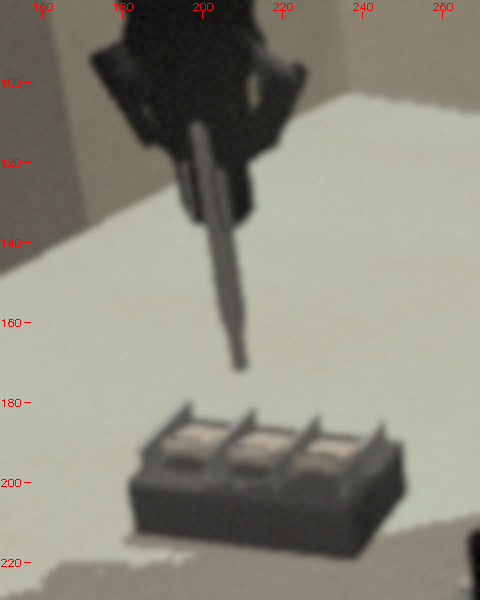

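View pics/b1t.png

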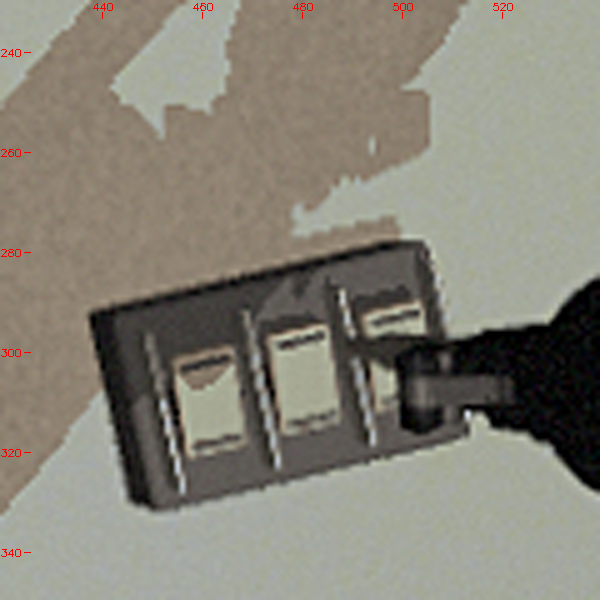

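```bash
python3 -c "
from h import *
s=cam('scene');t=state()['tool_pos']
print(t,proj(s,[t+[0,0,-91.8],t+[0,0,58.2]]))
f=lambda x,y:(150+x/4-.5,80+y/4-.5)
print('tip obs',f(238,369),'top obs',f(197,123))
print(proj(s,[t+[0,10,-91.8],t+[10,0,-91.8]]))
c=cam('top');print(proj(c,[t+[0,0,-91.8],t+[0,0,-70]]))
"
```

```text
[ 485.23700411 -325.1590401   203.60109316] [[209.06007479 170.97037845]
 [200.11317301 110.35160855]]
tip obs (209.0, 171.75) top obs (198.75, 110.25)
[[212.4627053  171.7345399 ]
 [206.50595578 172.65417091]]
[[490.21772717 299.36039405]
 [494.70977509 299.84862396]]
```

Request:
move_arm(
  motion="0 0 0.025 0; 0 0 0.015 0; 0 0 0.008 0; 0 0 0 0; 0 0 0 0",
)

```text
clock: 28.3
tool_pos: [484.4, -324.8, 153.8]
eef_rot: [3.141, -0.0, 0.06]
force: [-0.3, 1.1, -1.3]
finger_gap: 0.173
```

```bash
python3 -c "
from h import *
go([484.7,-324.7,139],0.06)
s=cam('scene');crop(s,170,100,260,220,5,'b2'); t=state()['tool_pos']; print(proj(s,t+[0,0,-91.8]),proj(s,[484.7,-324.7,56]))"
```

```text
t 28.3 pos [ 484.4 -324.8  153.8] rot [ 3.1413e+00 -3.0000e-04  5.9900e-02] F [-0.3  1.1 -1.3] gap 0.173
tool shift mm [ 0.3 -0.1 14.8] norm 14.8 ('turn first', -0.0)
[[211.9634801  189.18335928]] [[212.40974231 191.55109119]]
```

View pics/b2.png

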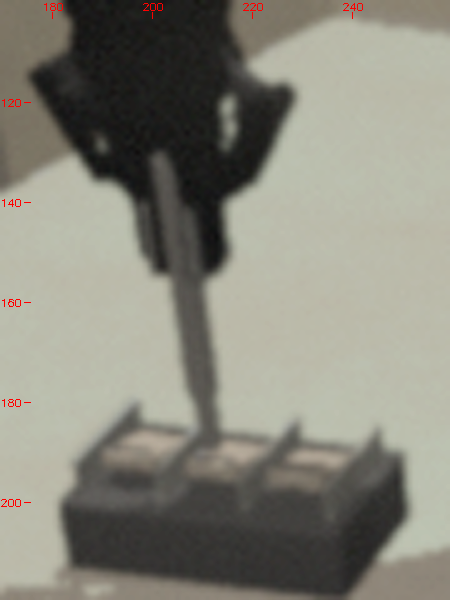

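```bash
python3 -c "
from h import *
s=cam('scene')
q=[470.06,-327.74,.2072]
def W(x,y,z): a,b=np.cos(q[2]),np.sin(q[2]); return [q[0]+a*x-b*y,q[1]+b*x+a*y,z]
P=[]
for y in(44,0,-44):
  for x,z in((23,58),(-23,48)):
    for e in(-14,14): P.append(W(x,y+e,z))
for y in(66,22,-22,-66): P+= [W(35,y,58),W(-35,y,58)]
crop(s,170,165,260,220,8.8,'b3',proj(s,P))
"
```

```text
(no output)
```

View pics/b3.png

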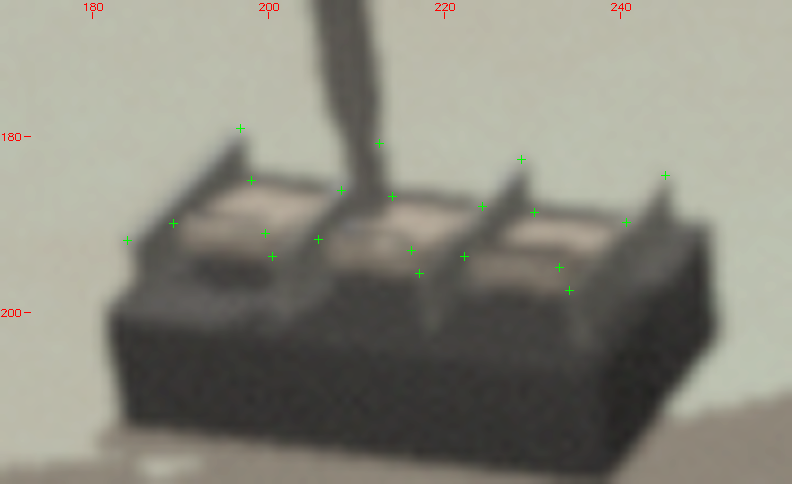

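The tip is at scene (212,189), over the far half of the middle rocker and between its fins. Pressing straight down.

Request:
move_arm(
  motion="0 0 0.004 0; 0 0 0.003 0; 0 0 0.003 0; 0 0 0.002 0; 0 0 0 0",
)

```text
clock: 28.9
tool_pos: [484.7, -324.8, 141.5]
eef_rot: [3.141, -0.001, 0.06]
force: [1.5, 0.8, 1.2]
finger_gap: 0.173
```

Request:
move_arm(
  motion="0 0 0.002 0; 0 0 0.002 0; 0 0 0 0",
)

```text
clock: 29.2
tool_pos: [485.6, -325.4, 140.6]
eef_rot: [3.139, -0.003, 0.06]
force: [-0.7, 3.7, 17.2]
finger_gap: 0.173
```

Request:
move_arm(
  motion="0 0 -0.025 0; 0 0 -0.04 0; 0 0 -0.045 0; 0 0 0 0; 0 0 0 0",
)

```text
clock: 29.7
tool_pos: [484.2, -325.1, 248.4]
eef_rot: [3.14, -0.001, 0.06]
force: [-0.4, -0.1, -2.4]
finger_gap: 0.17
```

```bash
python3 -c "
from h import *
go([535,308.5,106],0.06)
s=cam('scene');t=state()['tool_pos'];crop(s,170,60,260,220,3.7,'b4',proj(s,[t+[0,0,-91.8],t+[0,0,58.2]]));crop(s,170,165,260,220,8.8,'b4b'); c=cam('top'); crop(c,430,265,525,340,8,'b4t')"
```

```text
t 29.7 pos [ 484.2 -325.1  248.4] rot [ 3.1399e+00 -8.0000e-04  5.9700e-02] F [-0.4 -0.1 -2.4] gap 0.17
tool shift mm [  88.4 -629.7  141.4] norm 651.4 ('turn first', -0.0)
```

View pics/b4.png

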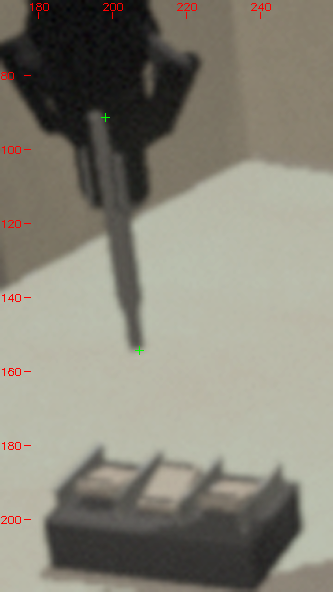

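View pics/b4b.png

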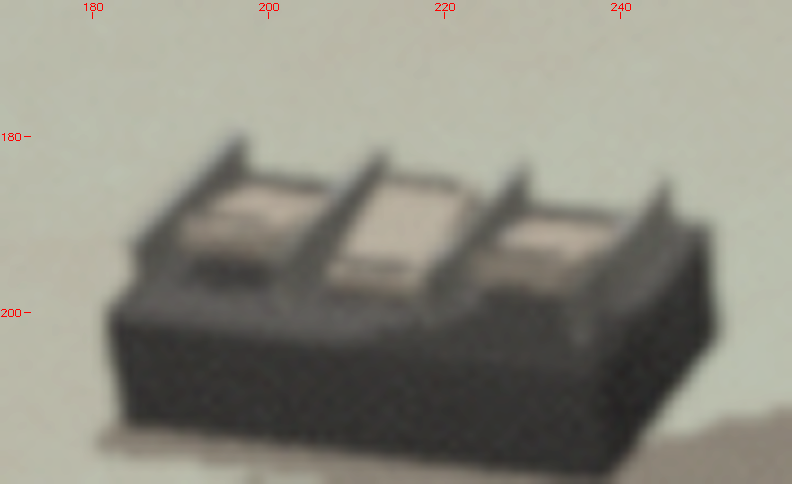

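View pics/b4t.png

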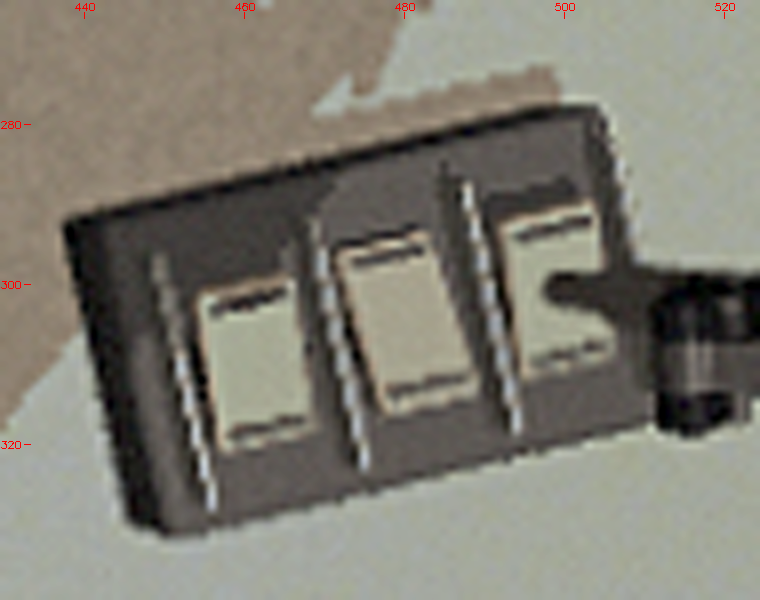

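The middle rocker is flipped and its neighbours are unchanged (scene (213,192)). Carrying the stylus back.

Request:
move_arm(
  motion="0 0 -0.012 0; 0.0059 -0.042 0 0; 0.0059 -0.042 0 0; 0.0059 -0.042 0 0; 0.0059 -0.042 0 0; 0.0059 -0.042 0 0; 0.0059 -0.042 0 0; 0.0059 -0.042 0 0; 0.0059 -0.042 0 0; 0.0059 -0.042 0 0; 0.0059 -0.042 0 0",
)

```text
clock: 30.9
tool_pos: [517.4, 99.8, 258.9]
eef_rot: [3.141, 0.001, 0.06]
force: [0.4, -0.8, -0.8]
finger_gap: 0.177
```

Request:
move_arm(
  motion="0.0059 -0.042 0 0; 0.0059 -0.042 0 0; 0.0059 -0.042 0 0; 0.0059 -0.042 0 0; 0.0059 -0.042 0 0; 0 0 0.04 0; 0 0 0.03 0; 0 0 0 0; 0 0 0 0",
)

```text
clock: 31.8
tool_pos: [534.3, 309.2, 188.9]
eef_rot: [3.141, 0.002, 0.06]
force: [0.8, -0.2, 0.4]
finger_gap: 0.17
```

```bash
python3 -c "
from h import *
go([535.1,309.2,106.8],0.06)
s=cam('scene');t=state()['tool_pos'];crop(s,400,130,540,310,3.3,'p1',proj(s,[t+[0,0,-91.8],t+[0,0,58.2]])); c=cam('top');crop(c,130,230,230,310,8,'p1t',proj(c,[t+[0,0,-91.8],[535,309,60]]))"
```

```text
t 31.8 pos [534.3 309.2 188.9] rot [3.1407e+00 2.3000e-03 5.9700e-02] F [ 0.8 -0.2  0.4] gap 0.17
tool shift mm [ 0.9 -0.1 82.1] norm 82.1 ('turn first', -0.0)
```

View pics/p1.png

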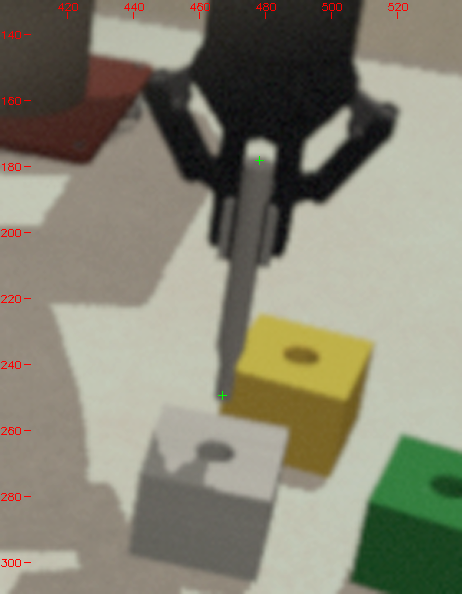

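View pics/p1t.png

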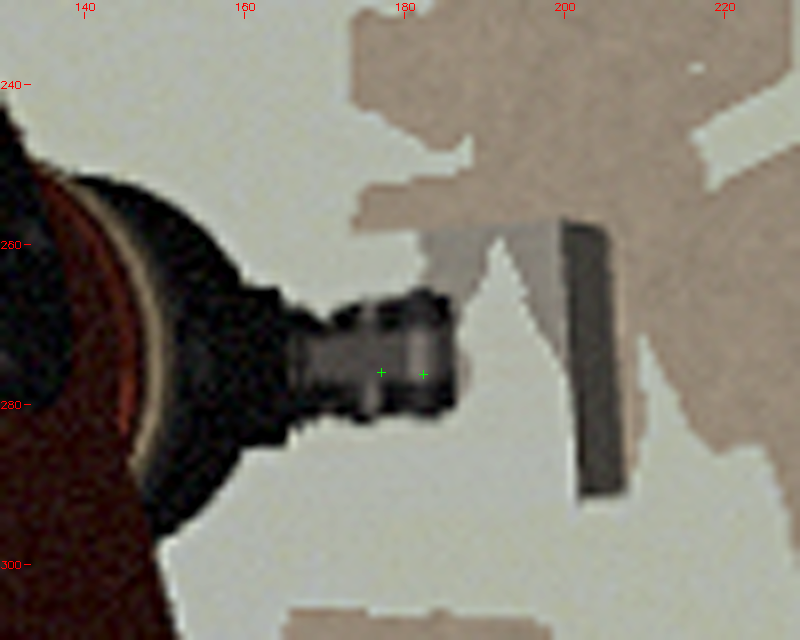

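```bash
python3 -c "
from h import *
s=cam('scene')
print('hole',at(s,(400+215/3.3-.5,130+452/3.3-.5),60)); go([535.1,309.2,106.8])
t=state()['tool_pos'];z=t[2]-91.8
print('tip',at(s,(400+223/3.3-.5,130+402/3.3-.5),z),'start ref top seen at scene: 534.1 309.7')"
```

```text
hole [536.61386306 310.32867206  60.        ]
t 31.95 pos [536.2 309.7 191.9] rot [-3.1404 -0.0035  0.0592] F [ 0.8 -0.6 -1.5] gap 0.172
tool shift mm [-1.5  0.6 85.1] norm 85.1 
tip [543.50709989 311.44924834 100.11786074] start ref top seen at scene: 534.1 309.7
```

Request:
move_arm(
  motion="0 0 0.02 0; 0 0 0.012 0; 0 0 0 0; 0 0 0 0; 0 0 0 0",
)

```text
clock: 32.45
tool_pos: [535.5, 309.7, 158.5]
eef_rot: [-3.141, -0.002, 0.06]
force: [0.0, -0.4, -0.7]
finger_gap: 0.169
```

```bash
python3 -c "
from h import *
go([535.1,309.2,106.8],0.06)
s=cam('scene');crop(s,420,160,520,310,4,'p2')
t=state()['tool_pos'];print(t,proj(s,t+[0,0,-91.8]))"
```

```text
t 32.45 pos [535.5 309.7 158.5] rot [-3.141e+00 -1.600e-03  5.970e-02] F [ 0.  -0.4 -0.7] gap 0.169
tool shift mm [-0.5  0.5 51.7] norm 51.7 ('turn first', -0.0)
[535.50495054 309.7095481  158.4971812 ] [[464.92205761 263.26963422]]
```

View pics/p2.png

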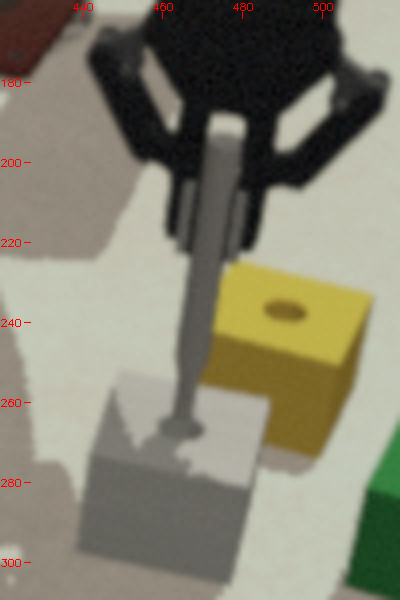

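The tip is at scene (465,265), right over the hole mouth (464.5,266.5). Inserting in stages and watching the force.

Request:
move_arm(
  motion="0 0 0.006 0; 0 0 0.006 0; 0 0 0 0",
)

```text
clock: 32.8
tool_pos: [534.0, 309.1, 143.8]
eef_rot: [3.141, 0.002, 0.06]
force: [-1.0, 0.1, -0.8]
finger_gap: 0.176
```

Request:
move_arm(
  motion="0 0 0.008 0; 0 0 0.008 0; 0 0 0 0",
)

```text
clock: 33.1
tool_pos: [533.7, 309.0, 127.3]
eef_rot: [3.141, 0.003, 0.06]
force: [-0.2, -0.5, -0.2]
finger_gap: 0.172
```

Request:
move_arm(
  motion="0 0 0.006 0; 0 0 0.006 0; 0 0 0 0",
)

```text
clock: 33.4
tool_pos: [534.2, 309.2, 116.1]
eef_rot: [3.141, 0.002, 0.06]
force: [-0.8, -0.3, -0.3]
finger_gap: 0.168
```

Request:
move_arm(
  motion="0 0 0.004 0; 0 0 0.003 0; 0 0 0 0",
)

```text
clock: 33.7
tool_pos: [534.5, 309.4, 109.7]
eef_rot: [3.141, 0.001, 0.06]
force: [-0.5, -0.3, 0.1]
finger_gap: 0.171
```

Request:
move_arm(
  motion="0 0 0.002 0; 0 0 0 0; 0 0 0 0",
)

```text
clock: 34.0
tool_pos: [534.9, 309.5, 108.4]
eef_rot: [-3.142, -0.0, 0.06]
force: [0.5, 0.3, -1.7]
finger_gap: 0.169
```

Request:
move_arm(
  motion="0 0 0.001 0; 0 0 0 0; 0 0 0 0",
)

```text
clock: 34.3
tool_pos: [534.8, 309.5, 107.3]
eef_rot: [-3.142, -0.0, 0.06]
force: [-0.1, 0.2, -0.8]
finger_gap: 0.172
```

Request:
move_arm(
  motion="0 0 0 0; 0 0 0 0; 0 0 0 0; 0 0 0 0; 0 0 0 0; 0 0 0 0",
  grip=1,
)

```text
clock: 34.9
tool_pos: [534.9, 309.5, 107.3]
eef_rot: [-3.142, -0.0, 0.06]
force: [0.0, 0.5, 0.6]
finger_gap: 0.998
```

Request:
move_arm(
  motion="0 0 -0.03 0; 0 0 -0.04 0; 0 0 -0.04 0; 0 0 -0.04 0; -0.045 0 0 0; -0.045 0 0 0; -0.045 0 0 0; -0.045 0 0 0; 0 0 0 0; 0 0 0 0; 0 0 0 0; 0 0 0 0",
)

```text
clock: 36.1
tool_pos: [356.3, 298.8, 257.5]
eef_rot: [-3.142, -0.0, 0.059]
force: [-0.0, 0.2, 0.3]
finger_gap: 0.999
```

```bash
python3 -c "
from h import *
s=cam('scene');crop(s,430,200,530,310,5,'f1');crop(s,150,160,420,370,2.9,'f2')
c=cam('top');cv2.imwrite('pics/f3.png',c['img'][:,:,::-1])
go([535,309,200])"
```

```text
t 36.2 pos [356.1 298.7 257.2] rot [3.1414e+00 3.0000e-04 5.8900e-02] F [ 0.6 -0.4 -0.6] gap 0.996
tool shift mm [179.2   0.2  57.2] norm 188.1
```

View pics/f1.png

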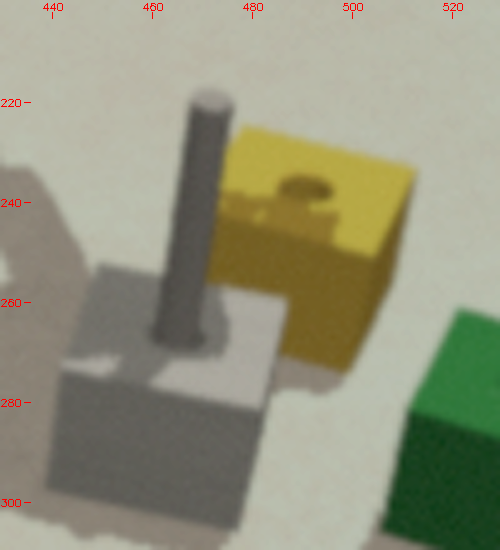

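View pics/f2.png

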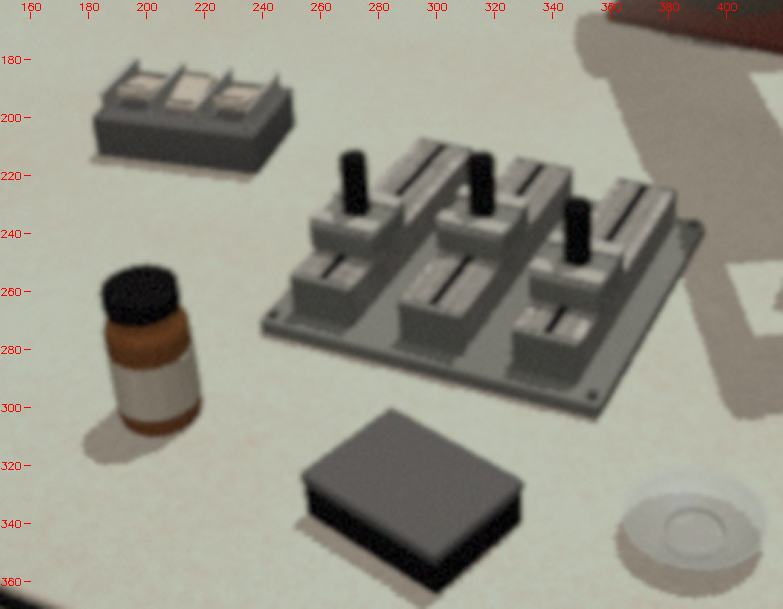

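View pics/f3.png

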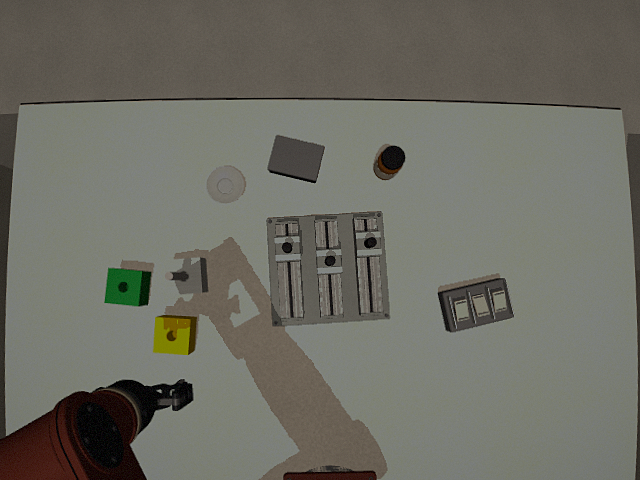

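The stylus is upright in its stand (top at scene (471,219), where it started). Jar, box and dish haven't moved, the middle rocker is down and the arm is clear. One last numerical check of the carriages, then I'll hand in.

Run:
```python
from h import *
c=cam("top"); im=c["img"]
for n,x,y in(("L",287,247),("M",330,261),("R",370,242)):
    g=im[y-10:y+10,x-10:x+10].max(2).astype(int); m=g<45; k,l,st,ce=cv2.connectedComponentsWithStats(m.astype(np.uint8))
    i=1+np.argmax(st[1:,4]); u=ce[i]+[x-10,y-10]; w=at(c,u,118)[:2]-[554.5,1.9]; a=.0603
    print(n,u.round(1),"slide mm",(np.cos(a)*w[0]+np.sin(a)*w[1]+45).round(1))
```

```text
L [286.6 247.2] slide mm 87.9
M [329.6 260.4] slide mm 56.5
R [369.9 242.2] slide mm 87.4
```

```bash
python3 -c "
from station import hand_in
print(hand_in())"
```

```text
the job is handed in; nothing more can be done
None
```

The job is done and handed in at about 36 s of the 72 s allowed; `hand_in()` gave no verdict.

- **Carriages:** I drew all three back to their near stops, then ran each forward. Left and right reached their far stops. The middle one bound at about 58 mm; the highest reading there was about 21 N in x (26 N in total), and I left it where it stuck.
- **Rocker:** I pressed down the far end of the middle rocker with the stylus tip, with a peak reading of about 17 N. The pictures show it flipped and the other two not. The fingers stayed well above the bank.
- **Stylus:** It is back upright in the aluminium stand, and its top appears at the same pixel as at the start.
- **Bystanders and arm:** The jar, box and dish look unmoved, and the arm is clear of everything.

**Last checks:** The final top picture gave 87.9 mm (left), 56.5 mm (middle) and 87.4 mm (right). The arm's own contact positions gave about 89, 58 and 89 mm. The 1–2 mm difference is within the camera calibration. No check failed. In the gripper the stylus looked slightly tilted after the press (about 2 pixels at its top), but it went back into the hole with no noticeable force.

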